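Wedge the desiccator cabinet's door shut

ROBOT

A 6-joint arm with a two-finger parallel gripper is mounted at the origin on the work surface. World frame = base frame: x ahead of the robot, y to its left, z up, the work surface at z = 0. Lengths are in mm, angles in degrees, forces in N, time in s.
With the tool pointing down it reaches from about 350 to 850 mm from the base axis. Payload 8.1 kg.
Tool frame: the origin (TCP) lies midway between the tips of the shut fingers; the grasp point (between the pads) lies hold_point_z behind it (hold_point_z is the distance from the TCP to the grasp point, in mm); z points along the fingers, x is the direction in which the jaws open and shut, and the axes are right-handed (so a half turn about z gives the same grasp; the last joint's range is limited). The gripper opens to 85 mm and grips with 20 to 120 N. Pads are 22 mm wide; open, the fingers measure 114 mm over their backs; the gripper's body (76 mm by 85 mm) begins 54 mm behind the grasp point. The pads swing forward as they close: fully open they stand 13 mm farther back than shut.
Start: joints at [64.95, 7.471, 85.268, -0, 87.261, -4.893], TCP at [206.732, 563.265, 208.792] pointing down, gripper open.
Joint ranges: [-169.43, 169.43], [-51.17, 129.36], [1.28, 143.12], [-76.62, 256.62], [0, 156.53], [-152.29, 152.29]. Speed limits (degrees/s): [136.94, 136.94, 159.86, 180, 180, 180].

INTERFACE

Orientations are given as [roll, pitch, yaw] about the fixed x, y, z axes, in that order (R = Rz(yaw) Ry(pitch) Rx(roll)).
In Python, from bench import * gives the robot as it stands.
- The arm moves only by the shell command python3 -m pendant 'ROWS' [OPENING] [FORCE]. ROWS is JSON, a list that holds one entry, the list of rows, each a list of 4 numbers: the shift along the tool's x, y, z normalised to -1 to 1, where 1 is 0.02 m, then the turn about the tool's z normalised to -1 to 1, where 1 is 0.08 rad. A call has exactly 10 rows; each row shifts and turns the pose as measured when the row begins, along the tool's axes as they then stand; what a row does not reach is not made up. A row lasts 1/12 s, in which the tool goes at most 41.7 mm and 7.16 degrees, less where a joint would pass 70% of its speed; a pose out of reach is approached as far as the arm can. A call with a number of a shift or a turn outside -1 to 1 is refused whole. A call with a gripper value outside its range is refused whole. OPENING is the gripper's target within -1 to 1 (fully open at 1, half-way at 0, shut at -1), set as the call begins (- or left out, the last holds). The fingers move at their own pace and stop on an object; FORCE is the grip in N (left out, the last holds). Time passes only in rows, so rows that do not move let the fingers close, or fill a call up. It gives the time, the measured TCP pose, the force and the opening at its end, in the units of the state.
- sense(): the state, without advancing time (a new reading comes with each control period).
- snapshot(name): name is "scene" or "top"; returns the picture (480x640x3 uint8, red, green, blue); there is no depth.
- calibration(name): a dict with "mtx" (3x3 intrinsics, pixels), "world_to_cam" (4x4, takes a point from world to camera coordinates). Camera axes: x right, y down, z forward; pixel columns grow to the right and rows downward; lengths in mm; the calibration is good to about 2 mm. A picture is of the moment at which its call begins. calibration takes no time and is no camera call.
- hand_in(): hands the job in, once; it reports no verdict.
The state is a dict: "time": time; "joint_pos": joint angles; "qd": joint speeds; "joint_efforts": joint torques, N m; "tool_pos": TCP position; "tcp_rot": TCP orientation; "ft_force": force on the tool from outside, world axes, zero at the start; "wrist_torque": the same for the moment, N m; "finger_gap": finger opening in mm.
Only numpy, scipy, OpenCV 4.12 (cv2) and the standard library are available. Lean on these libraries where they do the work, as an engineer would, in place of code of your own. Each camera call takes 0.05 s, during which the arm holds its last target.

TASK

The catch of the desiccator cabinet has lost its magnet, so its door creeps open. Take the wooden wedge, push it thin end first and square to the cabinet's front under the free half of the door so that the door goes fully shut, and tap it in until it is firmly jammed and stays when you let go. Feel for it and stop there: drive it in gently, do not force it, and leave the other things on the bench alone.

Things in the scene. Friction and masses are not known exactly. Their poses are not given: they have to be found in the camera images.
- cabinet: clear-walled desiccator cabinet with an aluminium frame, fixed to the bench, 240 mm deep (x), 260 mm wide (y), top 262 mm above the bench, bottles inside. Origin: on the bench under its centre. Its x points from front to back, so the door is on the -x side and a wedge goes in along +x; y runs along the front, z is up. Its underside is 22 mm above the bench, on four feet
- shut_line (a point): point of the cabinet on the bench, straight below the outer face of the SHUT door, in the middle of its free half; 130 mm in front of the cabinet's origin (x = -130 mm) and at its y = -65 mm. The front feet stand 100 mm behind the shut door's outer face, at y = -105 and +105 mm
- door (a joint): door's angle: 0 = fully shut against the frame, grows as the free edge swings out (limit 1.6). 8 mm thick, 260 mm wide, hinge at cabinet x = -126, y = +130 mm; free half y = -130 to 0. Easy to push (under 1 N); a weak spring makes it creep back open to 0.2 rad if not held. Its flat lower edge is 8 to 14 mm above the bench, not known exactly; a 12 mm finger pull stands out at its free edge, 160 to 230 mm up
- wedge: solid beech wedge lying flat on the bench, 140 mm long (x), 38 mm wide (y), 4 mm thick at the nose (+x end), 30 mm at the butt (-x end); flat underside, upright sides. Origin: centre of the underside. 60 to 130 g. Jammed, it holds by friction. Sliding and closing the door take 1 to 4 N; with the door shut the push rises by some 5 N per mm. A push of 12 to 20 N jams it firmly, over 35 N is too much
- wedge_nose (a point): middle of the lower edge of the wedge's thin end, 70 mm ahead of the wedge's origin along its x
- block: bystander: flat rectangular wooden block without taper, 85 x 38 x 22 mm, origin under its centre
- cork_ring: bystander: cork flask ring, 90 mm across, 28 mm high, origin under its centre
- stopper: bystander: rubber stopper, 40 mm across, 32 mm high, origin under its centre
- beaker: bystander: glass beaker, 72 mm across, 95 mm high, origin under its centre
- reagent: bystander: brown glass bottle, 72 mm across, 150 mm high, origin under its centre
- dish: bystander: shallow glass dish, 90 mm across, 16 mm high, origin under its centre
- scoop: bystander: steel scoop lying on the bench
Not all that is in view belongs to the job. What is shaped like the wedge but turquoise is not meant.

How it is judged:
By the outcome, as a careful person would: the job done as asked, in the order asked, and still so for the second after the job is handed in, with the robot touching nothing.
It also fails if it takes over 54 s, if anything falls off the work surface, if the arm or the gripper's body presses on something with over 40 N, if the wrist force passes 120 N, or if a joint passes its speed limit or range.

## Working session

There is one attempt and no reset: what is moved stays moved. The work goes in short steps, Python scripts to look and compute and a shell command to move; the robot and the scene stay as the last step left them, time stands still between calls to the robot, and variables do not carry over. Pictures are saved under pics/ and viewed, and the job is handed in when it is done.

```bash
mkdir -p pics; ls
python3 - <<'E'
from bench import *
import cv2
print(sense())
for n in("scene","top"):
    im=snapshot(n); cv2.imwrite(f"pics/{n}0.png",im[:,:,::-1]); print(n,calibration(n))
E
```

```text
pics
{'time': 0.0, 'joint_pos': array([ 6.49491927e+01,  7.51505717e+00,  8.53307376e+01, -3.11748813e-03,
        8.72607910e+01, -4.89289036e+00]), 'qd': array([-0.00314222,  0.12480149, -0.02901399, -0.0165881 ,  0.03548164,
       -0.01932064]), 'joint_efforts': array([-7.85622688e-04, -5.69386697e+01, -5.00556886e+01, -3.50369146e-05,
        1.47166190e-02,  2.78244858e-05]), 'tool_pos': array([206.50792502, 562.70424662, 207.73102027]), 'tcp_rot': array([-1.79994011e+02,  1.06463027e-01,  6.98422405e+01]), 'ft_force': array([0.06126665, 0.58167197, 0.13797892]), 'wrist_torque': array([-0.03733708, -0.03231933, -0.04267439]), 'finger_gap': 85.53676866577379}
scene {'mtx': array([[468.91067911,   0.        , 307.78308604],
       [  0.        , 468.91067911, 234.22206836],
       [  0.        ,   0.        ,   1.        ]]), 'world_to_cam': array([[ 1.25469118e-01,  9.92092450e-01, -3.17349245e-03,
         2.95264510e+01],
       [ 6.67846028e-01, -8.68265394e-02, -7.39217719e-01,
        -3.41911968e+02],
       [-7.33647861e-01,  9.06295911e-02, -6.73459051e-01,
         1.36477499e+03],
       [ 0.00000000e+00,  0.00000000e+00,  0.00000000e+00,
         1.00000000e+00]])}
top {'mtx': array([[619.77470258,   0.        , 317.69501028],
       [  0.        , 619.77470258, 240.09649229],
       [  0.        ,   0.        ,   1.        ]]), 'world_to_cam': array([[-2.16302376e-02, -9.99752485e-01,  5.20596449e-03,
        -9.03449434e+01],
       [-9.76492701e-01,  2.00094191e-02, -2.14619730e-01,
         5.56184752e+02],
       [ 2.14462440e-01, -9.72586208e-03, -9.76683812e-01,
         1.21226104e+03],
       [ 0.00000000e+00,  0.00000000e+00,  0.00000000e+00,
         1.00000000e+00]])}
```

View pics/scene0.png

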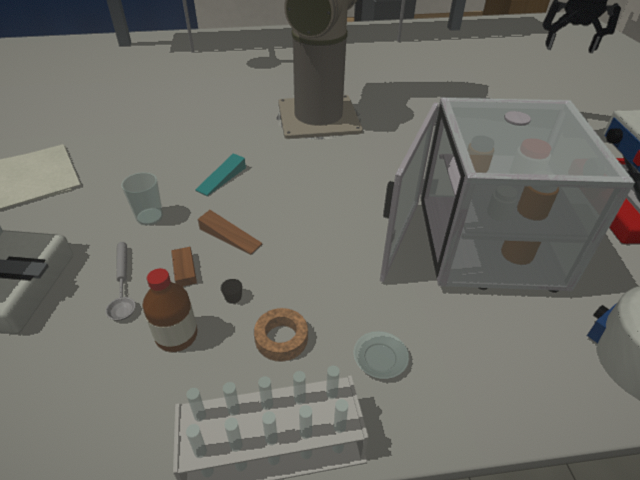

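View pics/top0.png

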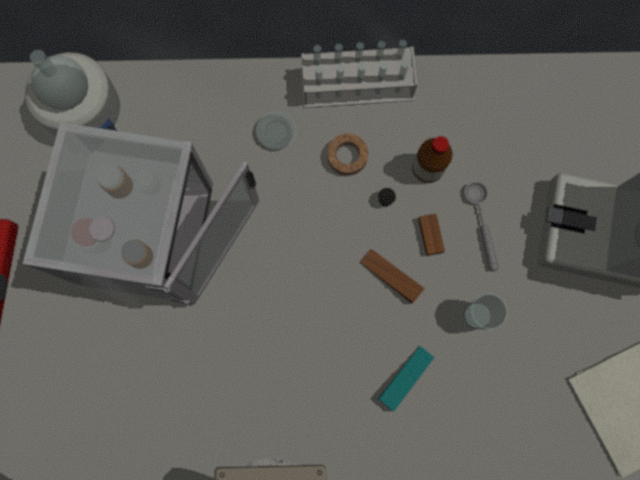

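```bash
cat > h.py <<'E'
from bench import *
import cv2, numpy as np
def crop(im,x0,y0,x1,y1,s,name):
    c=cv2.resize(im[y0:y1,x0:x1],None,fx=s,fy=s,interpolation=cv2.INTER_CUBIC)
    c=np.clip(c.astype(float)*1.5,0,255).astype(np.uint8)
    for v in range((x0+9)//10*10,x1,10): cv2.line(c,((v-x0)*s,0),((v-x0)*s,6 if v%50 else 16),(255,255,0),1); 
    for v in range((y0+9)//10*10,y1,10): cv2.line(c,(0,(v-y0)*s),(6 if v%50 else 16,(v-y0)*s),(255,255,0),1)
    cv2.imwrite(name,c[:,:,::-1])
def pix(name,u,v,z):
    c=calibration(name);K=c["mtx"];T=c["world_to_cam"];R=T[:3,:3];t=T[:3,3]
    o=-R.T@t; d=R.T@np.linalg.inv(K)@[u,v,1]
    return o+d*(z-o[2])/d[2]
def proj(name,P):
    c=calibration(name);T=c["world_to_cam"];P=np.atleast_2d(P)
    q=(T[:3,:3]@P.T).T+T[:3,3]; q=(c["mtx"]@q.T).T
    return q[:,:2]/q[:,2:]
E
python3 - <<'E'
from h import *
t=cv2.imread("pics/top0.png")[:,:,::-1];s=cv2.imread("pics/scene0.png")[:,:,::-1]
crop(t,350,240,440,315,8,"pics/c1.png")
crop(t,25,115,265,305,3,"pics/c2.png")
crop(s,190,200,270,260,8,"pics/c3.png")
crop(s,375,90,635,295,3,"pics/c4.png")
E
```

```text
(no output)
```

View pics/c1.png

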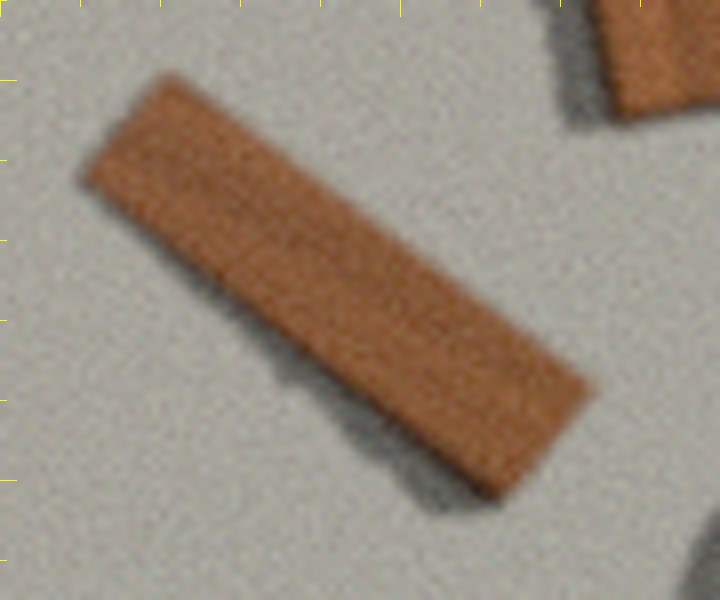

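View pics/c2.png

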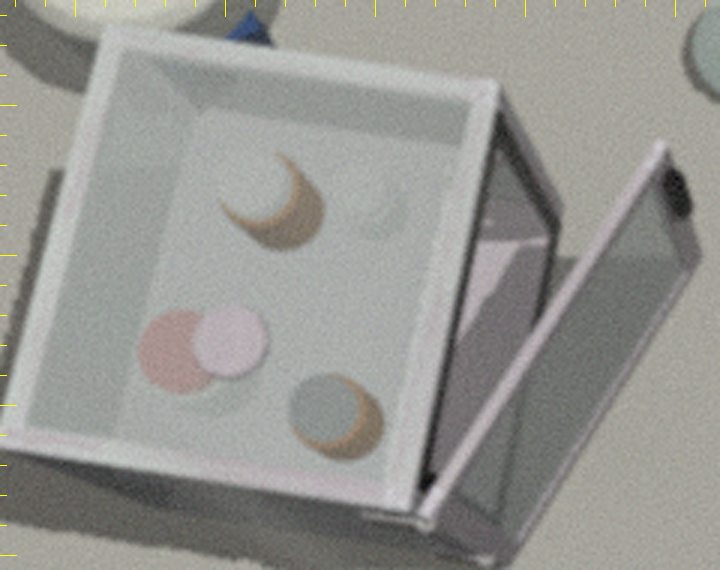

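View pics/c3.png

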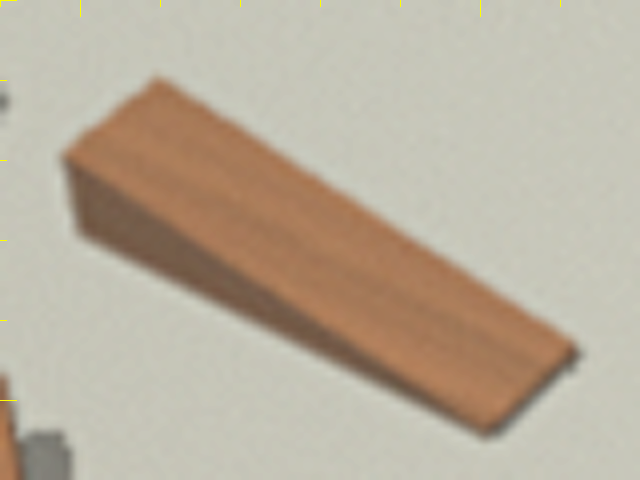

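View pics/c4.png

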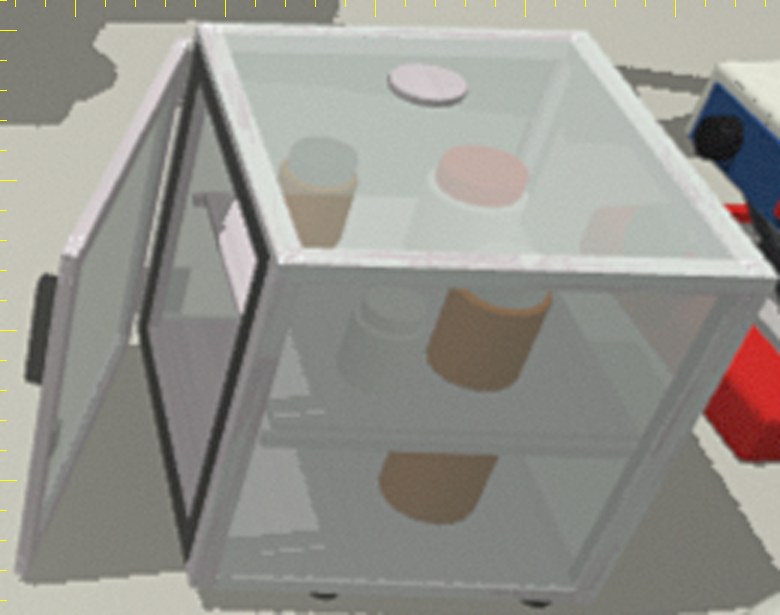

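```bash
cat > fit.py <<'E'
from h import *
from scipy.optimize import least_squares
def fit(obs,x0):
    # obs: (cam,u,v,local xyz)
    def tr(p,L):
        c,s=np.cos(p[2]),np.sin(p[2]); return np.array([p[0]+c*L[0]-s*L[1],p[1]+s*L[0]+c*L[1],L[2]])
    f=lambda p: np.concatenate([proj(n,tr(p,L))[0]-[u,v] for n,u,v,L in obs])
    r=least_squares(f,x0,x_scale=[10,10,.1],loss='soft_l1'); return r.x,f(r.x).reshape(-1,2).round(1)
E
python3 - <<'E'
from fit import *
a=pix("top",365.7,255.7,4);b=pix("top",418.5,295.5,30);th=np.arctan2(a[1]-b[1],a[0]-b[0]);print(a,b)
# wedge left side (+y local) 
W=[("top",371.5,249,(70,-19,4)),("top",360,262.5,(70,19,4)),("top",424.5,289,(-70,-19,30)),("top",412.5,302,(-70,19,30)),
("scene",209.75,209.6,(-70,19,30)),("scene",198,219.5,(-70,-19,30)),("scene",200,229.5,(-70,-19,0)),("scene",262.5,243.5,(70,19,4)),("scene",251,254.5,(70,-19,2))]
p,r=fit(W,[*((a+b)/2)[:2],th]);print(p[:2],np.degrees(p[2]),r.tolist())
C=[("top",60.5,124,(120,-130,262)),("top",190.7,143.3,(-120,-130,262)),("top",162.5,284.5,(-120,130,262)),("top",25.5,261.7,(120,130,262)),
("scene",631.7,180.7,(120,-130,262)),("scene",465.7,177.3,(-120,-130,262)),("scene",440.7,99,(-120,130,262)),("scene",568.3,101.7,(120,130,262))]
q,r=fit(C,[600,350,1.6]);print(q[:2],np.degrees(q[2]),r.tolist())
c,s=np.cos(q[2]),np.sin(q[2])
T=lambda x,y:(q[0]+c*x-s*y,q[1]+s*x+c*y)
print("shut",T(-130,-65),"start nose",T(-250,-65),"hinge",T(-126,130),"feet",T(-30,-105))
# check two layers
for k in range(2): 
  for n in("top","scene"):
    pp,_=fit([o for o in (W,C)[k] if o[0]==n],(p,q)[k]);print(n,pp[:2],np.degrees(pp[2]))
E
```

```text
[ 530.36845911 -204.40454963    4.        ] [ 439.47273548 -307.99365145   30.        ]
[ 486.04572228 -255.14527971] 48.83255890227588 [[-1.2, -0.8], [-0.9, -0.9], [-0.4, -0.7], [0.2, 0.3], [0.0, -0.6], [-0.7, -1.0], [-0.4, -0.3], [-0.4, -0.8], [-0.5, -0.3]]
[585.24603044 259.48560595] 79.9600623863529 [[0.6, -1.0], [2.0, -0.8], [0.1, 1.2], [-1.3, 2.5], [1.3, 1.2], [0.4, 0.3], [-2.2, -2.0], [0.2, -2.2]]
shut (np.float64(626.587154698564), np.float64(120.1446161235229)) start nose (np.float64(605.6670040626551), np.float64(1.9822392966712314)) hinge (np.float64(435.2706307094603), np.float64(158.0786068011031)) feet (np.float64(683.4080725041051), np.float64(211.63987993392965))
top [ 484.8335621  -256.28101267] 48.55607934619059
scene [ 487.97502435 -254.32769532] 48.97405573067177
top [585.99203185 260.09288341] 80.22220484772618
scene [584.8069538  259.35238964] 79.75335984315262
```

Run:
```python
import bench
print([n for n in dir(bench) if not n.startswith('__')]); print(getattr(bench,'hold_point_z',None))
from fit import *
for n,u,v in(("stopper",387,200),("blockcorner",424,256),("blockc2",443,251),("ring",347,157),("dish",272,134),("beaker",475,318),("doorfree bottom?",258,202)): print(n,pix("top",u,v,5))
# overlay cabinet + door + wedge
q=np.array([585.2,259.5,np.radians(79.96)]);p=[486,-255.1,np.radians(48.8)]
t=cv2.imread("pics/top0.png");s=cv2.imread("pics/scene0.png")
def W(q,L):
    L=np.atleast_2d(L).astype(float);c,s_=np.cos(q[2]),np.sin(q[2]);return np.c_[q[0]+c*L[:,0]-s_*L[:,1],q[1]+s_*L[:,0]+c*L[:,1],L[:,2]]
cab=[(x,y,z) for z in(262,22) for x,y in((-120,-130),(120,-130),(120,130),(-120,130))]
def door(a): # from hinge
    out=[]
    for z in(262,12):
        for u,w in((0,-4),(260,-4),(260,4),(0,4)):
            # along -y rotates toward -x
            d=np.array([-np.sin(a),-np.cos(a)]);n=np.array([-np.cos(a),np.sin(a)])
            xy=np.array([-126,130])+u*d+w*n; out.append((*xy,z))
    return out
def box(im,n,P,col):
    uv=np.round(proj(n,P)*16).astype(int)
    E=[(0,1),(1,2),(2,3),(3,0),(4,5),(5,6),(6,7),(7,4),(0,4),(1,5),(2,6),(3,7)]
    for i,j in E: cv2.line(im,tuple(map(int,uv[i])),tuple(map(int,uv[j])),col,1,cv2.LINE_AA,4)
for im,n in((t,"top"),(s,"scene")):
    im=cv2.resize(im,None,fx=1,fy=1)
    box(im,n,W(q,cab),(0,0,255)); box(im,n,W(q,door(0.40)),(0,255,0))
    box(im,n,W(p,[(x,y,z) for lv in(1,0) for x,y,z in((70,-19,4*lv),(70,19,4*lv),(-70,19,30*lv),(-70,-19,30*lv))]),(255,255,0))
    c=im[110:320,15:440] if n=="top" else im[80:300,190:640]
    cv2.imwrite(f"pics/ov_{n}.png",cv2.resize(c,None,fx=1.75,fy=1.75,interpolation=cv2.INTER_CUBIC))
```

```text
['PlanningError', 'calibration', 'hand_in', 'hold_point_z', 'sense', 'snapshot']
18.700000000000003
stopper [ 652.67090425 -255.44204384    5.        ]
blockcorner [ 526.95595187 -328.82292548    5.        ]
blockc2 [ 536.99823831 -370.14336224    5.        ]
ring [ 753.1444181  -171.45693801    5.        ]
dish [810.49513401  -6.01371582   5.        ]
beaker [ 392.90977201 -427.81119703    5.        ]
doorfree bottom? [653.80668894  25.31828094   5.        ]
```

View pics/ov_top.png

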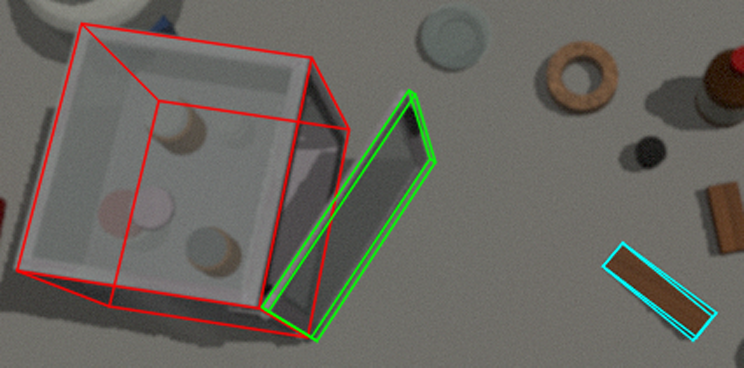

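View pics/ov_scene.png

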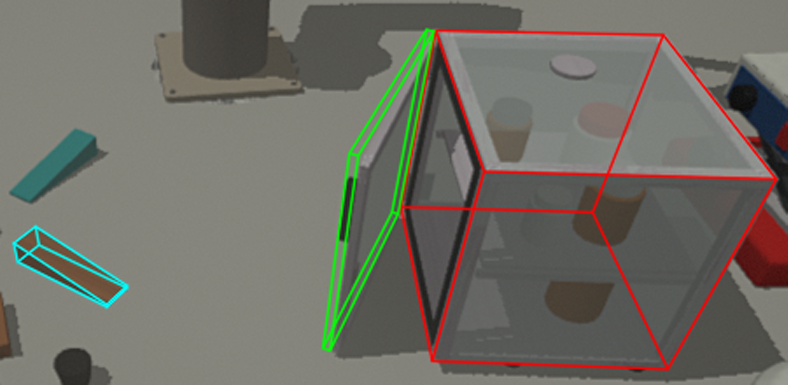

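```bash
cat > plan.py <<'E'
import sys
from h import *
def plan(targets,maxr=60):
    s=sense();p=np.array(s["tool_pos"]);yaw=np.radians(s["tcp_rot"][2])
    print("from",p.round(1),s["tcp_rot"].round(2),"t",round(s["time"],2))
    rows=[]
    for T in targets:
        T=np.array(T,float);ty=np.radians(T[3])
        while len(rows)<maxr:
            d=T[:3]-p;dy=(yaw-ty+np.pi)%(2*np.pi)-np.pi
            if np.abs(d).max()<.05 and abs(dy)<1e-3: break
            m=np.array([d@[np.cos(yaw),np.sin(yaw),0],d@[np.sin(yaw),-np.cos(yaw),0],-d[2]])
            k=max(np.abs(m).max()/19,1);m=m/k;w=np.clip(dy,-.08,.08)
            rows.append([*(m/20).round(2),round(w/.08,2)])
            p=p+m[0]*np.array([np.cos(yaw),np.sin(yaw),0])+m[1]*np.array([np.sin(yaw),-np.cos(yaw),0])-[0,0,m[2]];yaw-=w
    while len(rows)%10: rows.append([0,0,0,0])
    for i in range(0,len(rows),10): print(str(rows[i:i+10]).replace(" ",""))
E
python3 -c "
from plan import *
plan([(206.5,562.7,380,69.8),(390,150,380,-41.2),(450.4,-295.8,150,-41.2)],100)"
```

```text
from [206.5 562.8 207.8] [-1.7999e+02  1.0000e-01  6.9840e+01] t 0.1
[[np.float64(-0.0),np.float64(0.0),np.float64(-0.95),np.float64(0.01)],[np.float64(-0.0),np.float64(0.0),np.float64(-0.95),np.float64(0.0)],[np.float64(-0.0),np.float64(0.0),np.float64(-0.95),np.float64(0.0)],[np.float64(-0.0),np.float64(0.0),np.float64(-0.95),np.float64(0.0)],[np.float64(-0.0),np.float64(0.0),np.float64(-0.95),np.float64(0.0)],[np.float64(-0.0),np.float64(0.0),np.float64(-0.95),np.float64(0.0)],[np.float64(-0.0),np.float64(0.0),np.float64(-0.95),np.float64(0.0)],[np.float64(-0.0),np.float64(0.0),np.float64(-0.95),np.float64(0.0)],[np.float64(-0.0),np.float64(0.0),np.float64(-0.95),np.float64(0.0)],[np.float64(-0.0),np.float64(0.0),np.float64(-0.06),np.float64(0.0)]]
[[np.float64(-0.95),np.float64(0.92),np.float64(-0.0),np.float64(1.0)],[np.float64(-0.83),np.float64(0.95),np.float64(-0.0),np.float64(1.0)],[np.float64(-0.71),np.float64(0.95),np.float64(-0.0),np.float64(1.0)],[np.float64(-0.6),np.float64(0.95),np.float64(-0.0),np.float64(1.0)],[np.float64(-0.49),np.float64(0.95),np.float64(-0.0),np.fl
[... 2004 characters left out ...]
64(0.0)],[np.float64(0.95),np.float64(0.83),np.float64(0.64),np.float64(0.0)],[np.float64(0.95),np.float64(0.83),np.float64(0.64),np.float64(0.0)],[np.float64(0.95),np.float64(0.83),np.float64(0.64),np.float64(0.0)],[np.float64(0.95),np.float64(0.83),np.float64(0.64),np.float64(0.0)],[np.float64(0.95),np.float64(0.83),np.float64(0.64),np.float64(0.0)],[np.float64(0.95),np.float64(0.83),np.float64(0.64),np.float64(0.0)]]
[[np.float64(0.95),np.float64(0.83),np.float64(0.64),np.float64(0.0)],[np.float64(0.95),np.float64(0.83),np.float64(0.64),np.float64(0.0)],[np.float64(0.8),np.float64(0.7),np.float64(0.55),np.float64(0.0)],[0,0,0,0],[0,0,0,0],[0,0,0,0],[0,0,0,0],[0,0,0,0],[0,0,0,0],[0,0,0,0]]
```

```bash
sed -i 's/round(w\/.08,2)\]/round(float(w)\/.08,2)]/; s/\*(m\/20).round(2)/*(round(float(v),2)+0.0 for v in m\/20)/' plan.py
python3 -m pendant '[[[0,0,-0.95,0],[0,0,-0.95,0],[0,0,-0.95,0],[0,0,-0.95,0],[0,0,-0.95,0],[0,0,-0.95,0],[0,0,-0.95,0],[0,0,-0.95,0],[0,0,-0.95,0],[0,0,-0.95,0]]]' 0.4 60
python3 -c "
from plan import *
plan([(390,150,380,-41.2),(450.4,-295.8,150,-41.2)],100)"
```

```text
time: 0.93
tool_pos: [204.8, 559.1, 392.0]
tcp_rot: [-179.9, 1.5, 69.8]
ft_force: [0.3, 0.0, -0.5]
finger_gap: 60.0
from [204.8 559.1 392. ] [-179.87    1.5    69.85] t 0.93
[[-0.95,0.93,0.04,1.0],[-0.82,0.95,0.03,1.0],[-0.7,0.95,0.03,1.0],[-0.59,0.95,0.03,1.0],[-0.49,0.95,0.03,1.0],[-0.39,0.95,0.03,1.0],[-0.31,0.95,0.03,1.0],[-0.23,0.95,0.03,1.0],[-0.15,0.95,0.03,1.0],[-0.07,0.95,0.03,1.0]]
[[0.01,0.95,0.03,1.0],[0.08,0.95,0.03,1.0],[0.16,0.95,0.03,1.0],[0.24,0.95,0.03,1.0],[0.32,0.95,0.03,1.0],[0.41,0.95,0.03,1.0],[0.5,0.95,0.03,1.0],[0.6,0.95,0.03,1.0],[0.72,0.95,0.03,1.0],[0.84,0.95,0.03,1.0]]
[[0.75,0.72,0.03,1.0],[0.0,0.0,0.0,1.0],[0.0,0.0,0.0,1.0],[0.0,0.0,0.0,1.0],[0.0,0.0,0.0,0.23],[0.95,0.83,0.64,0.0],[0.95,0.83,0.64,0.0],[0.95,0.83,0.64,0.0],[0.95,0.83,0.64,0.0],[0.95,0.83,0.64,0.0]]
[[0.95,0.83,0.64,0.0],[0.95,0.83,0.64,0.0],[0.95,0.83,0.64,0.0],[0.95,0.83,0.64,0.0],[0.95,0.83,0.64,0.0],[0.95,0.83,0.64,0.0],[0.95,0.83,0.64,0.0],[0.95,0.83,0.64,0.0],[0.95,0.83,0.64,0.0],[0.95,0.83,0.64,0.0]]
[[0.95,0.83,0.64,0.0],[0.95,0.83,0.64,0.0],[0.8,0.7,0.55,0.0],[0,0,0,0],[0,0,0,0],[0,0,0,0],[0,0,0,0],[0,0,0,0],[0,0,0,0],[0,0,0,0]]
```

```bash
python3 -m pendant '[[[-0.3,0.3,0,0.5],[-0.5,0.55,0,0.8],[-0.55,0.6,0,0.8],[-0.5,0.6,0,0.8],[-0.45,0.65,0,0.8],[-0.4,0.65,0,0.8],[-0.35,0.7,0,0.8],[-0.3,0.7,0,0.8],[-0.25,0.7,0,0.8],[-0.2,0.7,0,0.8]]]' 
python3 -c "
from plan import *
plan([(390,150,380,-41.2),(450.4,-295.8,150,-41.2)],20)"
```

```text
time: 1.77
tool_pos: [259.8, 419.7, 395.0]
tcp_rot: [179.3, 1.3, 33.3]
ft_force: [0.5, -0.2, 0.8]
finger_gap: 60.1
from [259.8 419.7 395. ] [179.27   1.33  33.25] t 1.77
[[-0.12,0.95,0.05,1.0],[-0.05,0.95,0.05,1.0],[0.03,0.95,0.05,1.0],[0.1,0.95,0.05,1.0],[0.18,0.95,0.05,1.0],[0.26,0.95,0.05,1.0],[0.35,0.95,0.05,1.0],[0.43,0.95,0.05,1.0],[0.53,0.95,0.05,1.0],[0.64,0.95,0.06,1.0]]
[[0.75,0.95,0.06,1.0],[0.88,0.95,0.07,1.0],[0.95,0.87,0.06,1.0],[0.89,0.69,0.06,1.0],[0.0,0.0,0.0,1.0],[0.0,0.0,0.0,1.0],[0.0,0.0,0.0,0.24],[0.95,0.83,0.64,0.0],[0.95,0.83,0.64,0.0],[0.95,0.83,0.64,0.0]]
```

```bash
python3 -m pendant '[[[-0.1,0.8,0.05,0.8],[-0.05,0.8,0.05,0.8],[0,0.8,0.05,0.8],[0.05,0.8,0.05,0.8],[0.1,0.8,0.05,0.8],[0.2,0.8,0.05,0.8],[0.25,0.8,0.05,0.8],[0.3,0.8,0.05,0.8],[0.35,0.8,0.05,0.8],[0.4,0.8,0.05,0.8]]]' 
python3 -c "
from plan import *
plan([(390,100,380,-41.2),(450.4,-295.8,200,-41.2)],40)"
```

```text
time: 2.6
tool_pos: [333.7, 262.3, 383.2]
tcp_rot: [178.3, 0.9, -5.2]
ft_force: [0.5, 0.6, -0.1]
finger_gap: 59.9
from [333.7 262.3 383.2] [178.3    0.88  -5.22] t 2.6
[[0.43,0.95,0.02,1.0],[0.52,0.95,0.02,1.0],[0.63,0.95,0.02,1.0],[0.74,0.95,0.02,1.0],[0.88,0.95,0.02,1.0],[0.95,0.88,0.02,1.0],[0.95,0.75,0.02,1.0],[0.27,0.18,0.01,0.85],[0.95,0.8,0.56,0.0],[0.95,0.8,0.56,0.0]]
[[0.95,0.8,0.56,0.0],[0.95,0.8,0.56,0.0],[0.95,0.8,0.56,0.0],[0.95,0.8,0.56,0.0],[0.95,0.8,0.56,0.0],[0.95,0.8,0.56,0.0],[0.95,0.8,0.56,0.0],[0.95,0.8,0.56,0.0],[0.95,0.8,0.56,0.0],[0.95,0.8,0.56,0.0]]
[[0.95,0.8,0.56,0.0],[0.95,0.8,0.56,0.0],[0.95,0.8,0.56,0.0],[0.95,0.8,0.56,0.0],[0.11,0.09,0.06,0.0],[0,0,0,0],[0,0,0,0],[0,0,0,0],[0,0,0,0],[0,0,0,0]]
```

```bash
python3 -m pendant '[[[0.4,0.8,0,0.8],[0.5,0.8,0,0.8],[0.55,0.8,0,0.8],[0.6,0.75,0,0.8],[0.65,0.7,0,0.8],[0.7,0.65,0,0.8],[0.75,0.65,0,0.8],[0.75,0.65,0.1,0.8],[0.8,0.65,0.2,0.6],[0.8,0.65,0.3,0.3]]]' 
python3 -c "
from plan import *
plan([(450.4,-295.8,200,-41.2)],40)"
```

```text
time: 3.43
tool_pos: [399.8, 69.8, 371.8]
tcp_rot: [177.8, -0.1, -40.5]
ft_force: [-0.5, 0.8, 0.2]
finger_gap: 59.8
from [399.8  69.8 371.8] [ 1.7784e+02 -1.1000e-01 -4.0480e+01] t 3.43
[[0.95,0.84,0.59,0.16],[0.95,0.82,0.59,0.0],[0.95,0.82,0.59,0.0],[0.95,0.82,0.59,0.0],[0.95,0.82,0.59,0.0],[0.95,0.82,0.59,0.0],[0.95,0.82,0.59,0.0],[0.95,0.82,0.59,0.0],[0.95,0.82,0.59,0.0],[0.95,0.82,0.59,0.0]]
[[0.95,0.82,0.59,0.0],[0.95,0.82,0.59,0.0],[0.95,0.82,0.59,0.0],[0.95,0.82,0.59,0.0],[0.64,0.55,0.39,0.0],[0,0,0,0],[0,0,0,0],[0,0,0,0],[0,0,0,0],[0,0,0,0]]
```

```bash
python3 -m pendant '[[[0.8,0.7,0.5,0.1],[0.8,0.7,0.5,0.1],[0.8,0.7,0.5,0],[0.8,0.7,0.5,0],[0.8,0.7,0.5,0],[0.8,0.7,0.5,0],[0.8,0.7,0.5,0],[0.8,0.7,0.5,0],[0.8,0.7,0.5,0],[0.8,0.7,0.5,0]]]' 
python3 -m pendant '[[[0.8,0.7,0.5,0],[0.8,0.7,0.5,0],[0.8,0.7,0.5,0],[0.7,0.65,0.5,0],[0.6,0.5,0.5,0],[0.3,0.3,0.4,0],[0.1,0.1,0.3,0],[0,0,0.2,0],[0,0,0,0],[0,0,0,0]]]' 
python3 -c "
from plan import *
plan([(450.4,-295.8,100,-41.2)],40)"
```

```text
time: 4.27
tool_pos: [423.4, -154.4, 270.7]
tcp_rot: [177.8, 0.0, -41.6]
ft_force: [1.0, 0.5, 0.1]
finger_gap: 59.8
time: 5.1
tool_pos: [430.3, -271.5, 195.1]
tcp_rot: [177.7, 0.6, -41.8]
ft_force: [0.1, -0.1, -0.2]
finger_gap: 60.0
from [ 430.3 -271.5  195.1] [177.72   0.64 -41.83] t 5.1
[[0.31,0.05,0.95,-0.14],[0.31,0.05,0.95,0.0],[0.31,0.05,0.95,0.0],[0.31,0.05,0.95,0.0],[0.31,0.05,0.95,0.0],[0.0,0.0,0.01,0.0],[0,0,0,0],[0,0,0,0],[0,0,0,0],[0,0,0,0]]
```

```bash
python3 -m pendant '[[[0.3,0.05,0.95,0],[0.3,0.05,0.95,0],[0.3,0.05,0.95,0],[0.3,0.05,0.9,0],[0.3,0.05,0.4,0],[0,0,0,0],[0,0,0,0],[0,0,0,0],[0,0,0,0],[0,0,0,0]]]'
python3 - <<'E'
from plan import *
im=snapshot("top");crop(im,330,210,490,330,4,"pics/g1.png")
im=snapshot("scene");crop(im,130,150,290,270,4,"pics/g2.png")
plan([(450.4,-295.8,60,-41.2)],40)
E
```

```text
time: 5.93
tool_pos: [453.7, -294.7, 120.1]
tcp_rot: [177.9, -0.2, -41.4]
ft_force: [0.1, -0.6, -0.4]
finger_gap: 60.0
from [ 453.7 -294.9  120.1] [177.88  -0.2  -41.38] t 6.03
[[-0.03,0.05,0.95,-0.04],[-0.03,0.05,0.95,0.0],[-0.03,0.05,0.95,0.0],[0.0,0.01,0.15,0.0],[0,0,0,0],[0,0,0,0],[0,0,0,0],[0,0,0,0],[0,0,0,0],[0,0,0,0]]
```

View pics/g1.png

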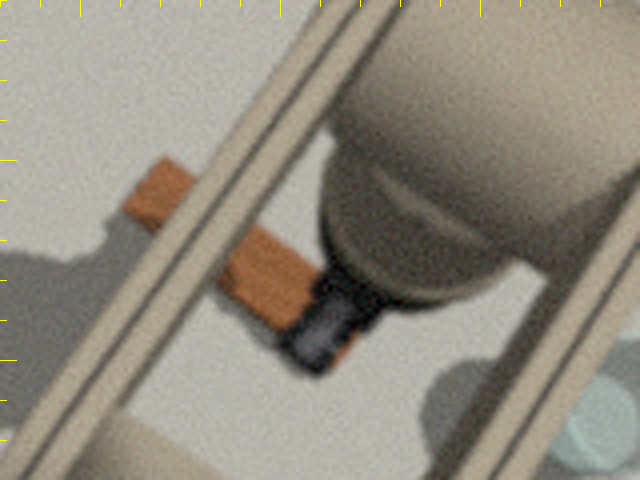

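View pics/g2.png

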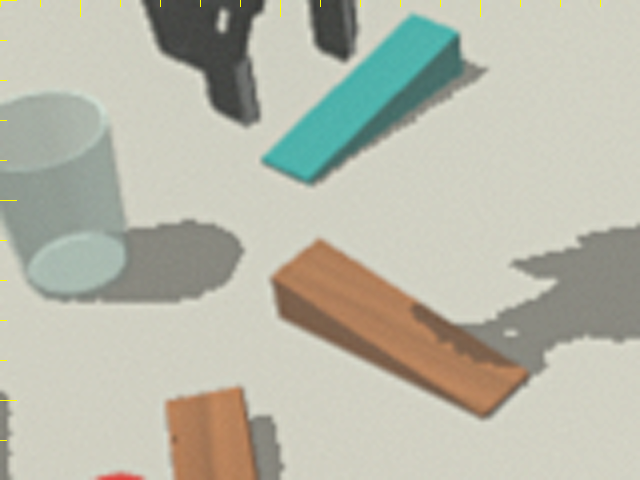

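```bash
python3 -m pendant '[[[0,0.05,0.7,0],[0,0.05,0.9,0],[0,0.05,0.9,0],[0,0,0.9,0],[-0.05,0,0.8,0],[-0.05,0,0.5,0],[-0.05,0,0.3,0],[0,0,0,0],[0,0,0,0],[0,0,0,0]]]' 
python3 -c "
from plan import *
plan([(450.4,-295.8,3,-41.2)],40)"
```

```text
time: 6.87
tool_pos: [451.1, -301.4, 23.4]
tcp_rot: [177.9, -0.9, -41.4]
ft_force: [1.2, 0.1, -0.6]
finger_gap: 60.0
from [ 451.1 -301.4   23.4] [177.93  -0.87 -41.39] t 6.87
[[-0.2,-0.17,0.95,-0.04],[-0.01,-0.01,0.07,0.0],[0,0,0,0],[0,0,0,0],[0,0,0,0],[0,0,0,0],[0,0,0,0],[0,0,0,0],[0,0,0,0],[0,0,0,0]]
```

```bash
python3 -m pendant '[[[-0.1,-0.1,0.3,0],[-0.1,-0.1,0.3,0],[0,0,0.3,0],[0,0,0.1,0],[0,0,0,0],[0,0,0,0],[0,0,0,0],[0,0,0,0],[0,0,0,0],[0,0,0,0]]]' 
python3 -c "
from plan import *
plan([(450.4,-295.8,3,-41.2)],40)"
```

```text
time: 7.7
tool_pos: [452.9, -297.5, 4.6]
tcp_rot: [177.9, -1.2, -41.4]
ft_force: [-0.1, -0.8, 0.2]
finger_gap: 60.1
from [ 452.9 -297.5    4.6] [177.95  -1.2  -41.37] t 7.7
[[-0.15,0.02,0.08,-0.04],[0,0,0,0],[0,0,0,0],[0,0,0,0],[0,0,0,0],[0,0,0,0],[0,0,0,0],[0,0,0,0],[0,0,0,0],[0,0,0,0]]
```

```bash
python3 -m pendant '[[[-0.1,0,0,0],[-0.05,0,0,0],[0,0,0,0],[0,0,0,0],[0,0,0,0],[0,0,0,0],[0,0,0,0],[0,0,0,0],[0,0,0,0],[0,0,0,0]]]' -1 40
python3 - <<'E'
from plan import *
im=snapshot("scene");crop(im,130,150,290,270,4,"pics/g3.png")
plan([(450.4,-295.8,3,-41.2)],40)
E
```

```text
time: 8.53
tool_pos: [450.7, -295.5, 5.6]
tcp_rot: [178.0, -1.2, -41.4]
ft_force: [-0.2, -0.3, 0.5]
finger_gap: 0.3
from [ 450.8 -295.5    5.6] [177.96  -1.25 -41.38] t 8.58
[[0.0,0.02,0.13,-0.04],[0,0,0,0],[0,0,0,0],[0,0,0,0],[0,0,0,0],[0,0,0,0],[0,0,0,0],[0,0,0,0],[0,0,0,0],[0,0,0,0]]
```

View pics/g3.png

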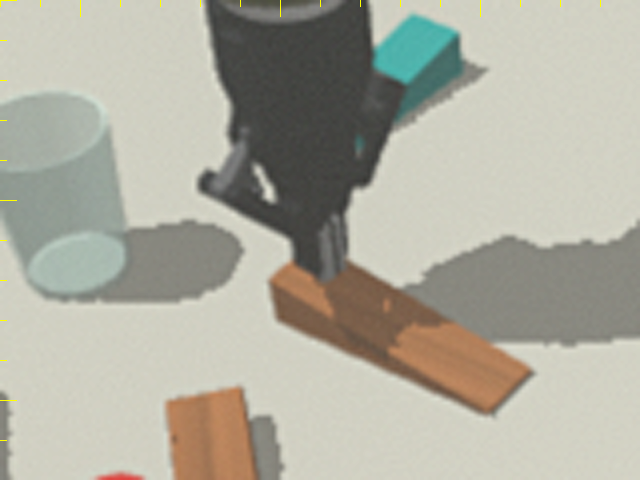

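Run:
```python
from plan import *
s=sense()
print(proj("scene",[s["tool_pos"],[450.7,-295.5,30]]),proj("top",s["tool_pos"]),s["joint_pos"],s["ft_force"])
im=snapshot("top");crop(im,330,210,490,330,4,"pics/g4.png")
```

```text
[[211.02778303 225.17503163]
 [209.36657874 216.44055247]] [[410.36726757 291.76608345]] [-37.16373283   8.612411   106.47992108  -2.36790764  63.83376617
   5.25965298] [0.67145341 0.17066126 1.31973414]
```

View pics/g4.png

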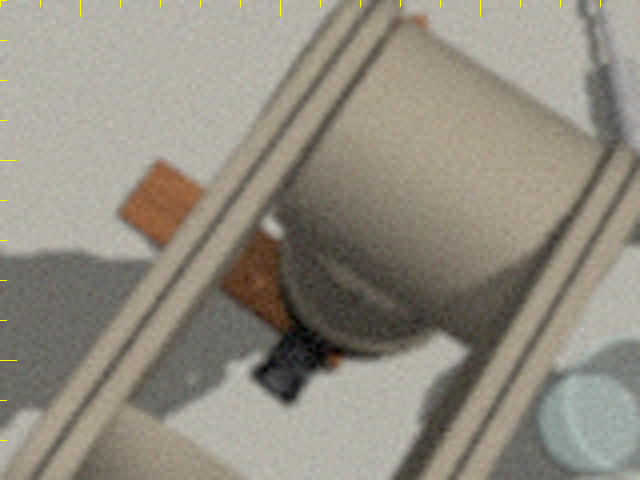

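Run:
```python
from plan import *
for z in (120,130,140,150):
  for sx in(-1,1):
    y=np.radians(-41.4); P=np.array([453.7,-294.7,z])+sx*30*np.array([np.cos(y),np.sin(y),0]); print(z,sx,proj("scene",P).round(0))
s0=cv2.imread("pics/scene0.png");
```

```text
120 -1 [[214. 175.]]
120 1 [[192. 190.]]
130 -1 [[213. 171.]]
130 1 [[191. 186.]]
140 -1 [[212. 167.]]
140 1 [[191. 182.]]
150 -1 [[211. 163.]]
150 1 [[190. 177.]]
```

```bash
python3 -m pendant '[[[0,0,-0.3,0],[0,0,0,0],[0,0,0,0],[0,0,0,0],[0,0,0,0],[0,0,0,0],[0,0,0.2,0],[0,0,0.2,0],[0,0,0.2,0],[0,0,0,0]]]' 0.4 40
python3 -m pendant '[[[0,0,0.2,0],[0,0,0.2,0],[0,0,0.1,0],[0,0,0.1,0],[0,0,0.1,0],[0,0,0,0],[0,0,0,0],[0,0,0,0],[0,0,0,0],[0,0,0,0]]]'
python3 - <<'E'
from plan import *
im=snapshot("scene");crop(im,130,150,290,270,4,"pics/g5.png")
plan([(450.4,-295.8,-15,-41.2)],40)
E
```

```text
time: 9.47
tool_pos: [450.8, -295.9, -0.8]
tcp_rot: [178.0, -1.3, -41.4]
ft_force: [-0.6, 0.1, 0.1]
finger_gap: 60.1
time: 10.3
tool_pos: [450.1, -296.1, -17.3]
tcp_rot: [178.0, -1.2, -41.4]
ft_force: [1.1, -0.0, 0.6]
finger_gap: 59.9
from [ 450.2 -296.2  -17.2] [177.96  -1.19 -41.38] t 10.35
[[0.0,-0.02,-0.11,-0.04],[0,0,0,0],[0,0,0,0],[0,0,0,0],[0,0,0,0],[0,0,0,0],[0,0,0,0],[0,0,0,0],[0,0,0,0],[0,0,0,0]]
```

View pics/g5.png

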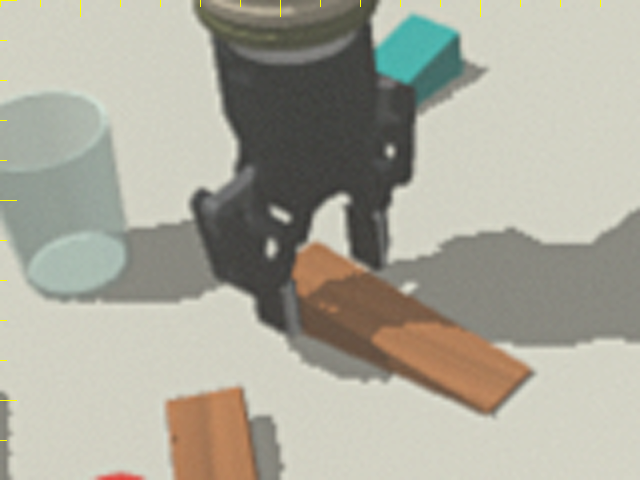

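```bash
python3 -m pendant '[[[0,0,-0.1,0],[0,0,0,0],[0,0,0,0],[0,0,0,0],[0,0,0,0],[0,0,0,0],[0,0,0,0],[0,0,0,0],[0,0,0,0],[0,0,0,0]]]' -1 40
python3 - <<'E'
from plan import *
im=snapshot("scene");crop(im,130,150,290,270,4,"pics/g6.png")
plan([(450.4,-295.8,-15,-41.2)],40)
E
```

```text
time: 11.18
tool_pos: [450.4, -296.2, -14.5]
tcp_rot: [178.0, -1.2, -41.4]
ft_force: [0.5, -0.1, 0.1]
finger_gap: 37.0
from [ 450.5 -296.2  -14.5] [177.96  -1.23 -41.38] t 11.23
[[-0.02,-0.01,0.03,-0.04],[0,0,0,0],[0,0,0,0],[0,0,0,0],[0,0,0,0],[0,0,0,0],[0,0,0,0],[0,0,0,0],[0,0,0,0],[0,0,0,0]]
```

View pics/g6.png

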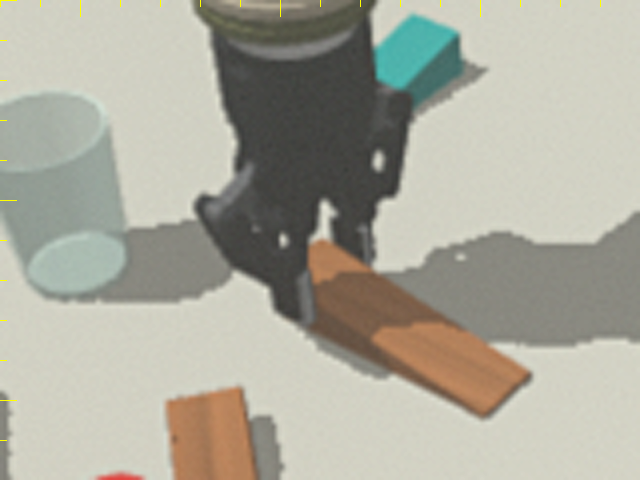

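```bash
python3 -m pendant '[[[0,0,-0.2,0],[0,0,-0.3,0],[0,0,-0.3,0],[0,0,0,0],[0,0.2,0,0.1],[0,0.4,0,0.2],[0,0.4,0,0.3],[0,0.4,0,0.3],[0,0.4,0,0.3],[0,0.4,0,0.3]]]'
python3 -c "
from plan import *
plan([(586.5,-105.8,0,-10)],40)"
```

```text
time: 12.07
tool_pos: [417.6, -329.4, 5.0]
tcp_rot: [178.1, -1.5, -48.8]
ft_force: [-0.2, -0.0, 0.2]
finger_gap: 36.8
from [ 417.6 -329.4    5. ] [178.13  -1.5  -48.8 ] t 12.07
[[-0.2,-0.95,0.02,-1.0],[-0.12,-0.95,0.02,-1.0],[-0.04,-0.95,0.02,-1.0],[0.03,-0.95,0.02,-1.0],[0.11,-0.95,0.02,-1.0],[0.19,-0.95,0.02,-1.0],[0.27,-0.95,0.02,-1.0],[0.35,-0.95,0.02,-1.0],[0.44,-0.95,0.02,-0.46],[0.49,-0.95,0.02,0.0]]
[[0.49,-0.95,0.02,0.0],[0.49,-0.95,0.02,0.0],[0.49,-0.95,0.02,0.0],[0.43,-0.84,0.02,0.0],[0,0,0,0],[0,0,0,0],[0,0,0,0],[0,0,0,0],[0,0,0,0],[0,0,0,0]]
```

```bash
python3 -m pendant '[[[-0.1,-0.4,0,-0.5],[-0.1,-0.6,0,-0.6],[0,-0.7,0,-0.6],[0,-0.7,0,-0.6],[0,-0.7,0,-0.6],[0.1,-0.7,0,-0.6],[0.1,-0.7,0,-0.6],[0.1,-0.7,0,-0.6],[0.2,-0.7,0,-0.6],[0.2,-0.7,0,-0.6]]]'
python3 -c "
from plan import *
plan([(586.5,-105.8,0,-10)],40)"
```

```text
time: 12.9
tool_pos: [508.5, -216.7, -1.1]
tcp_rot: [177.7, -0.3, -19.5]
ft_force: [-0.0, 0.6, -0.7]
finger_gap: 37.3
from [ 508.5 -216.7   -1.1] [177.73  -0.33 -19.52] t 12.9
[[0.27,-0.95,-0.01,-1.0],[0.35,-0.95,-0.01,-1.0],[0.44,-0.95,-0.01,-0.08],[0.45,-0.95,-0.01,0.0],[0.45,-0.95,-0.01,0.0],[0.45,-0.95,-0.01,0.0],[0.25,-0.53,0.0,0.0],[0,0,0,0],[0,0,0,0],[0,0,0,0]]
```

```bash
python3 -m pendant '[[[0.2,-0.6,-0.1,-0.6],[0.25,-0.7,-0.05,-0.6],[0.3,-0.7,-0.05,-0.5],[0.3,-0.7,-0.05,-0.2],[0.3,-0.7,-0.05,0],[0.3,-0.7,-0.05,0],[0.3,-0.6,0,0],[0.2,-0.4,0,0],[0.1,-0.2,0,0],[0,0,0,0]]]'
python3 - <<'E'
from plan import *
im=snapshot("scene");crop(im,240,110,480,290,3,"pics/g7.png")
im=snapshot("top");crop(im,150,150,390,330,3,"pics/g8.png")
plan([(586.5,-105.8,0,-10)],40)
E
```

```text
time: 13.73
tool_pos: [583.8, -97.4, -0.2]
tcp_rot: [177.9, 0.1, -7.7]
ft_force: [-0.1, 0.5, -0.3]
finger_gap: 37.1
from [ 5.831e+02 -9.870e+01 -2.000e-01] [ 1.7792e+02  1.7000e-01 -7.8400e+00] t 13.83
[[0.22,0.33,-0.01,0.47],[0,0,0,0],[0,0,0,0],[0,0,0,0],[0,0,0,0],[0,0,0,0],[0,0,0,0],[0,0,0,0],[0,0,0,0],[0,0,0,0]]
```

View pics/g7.png

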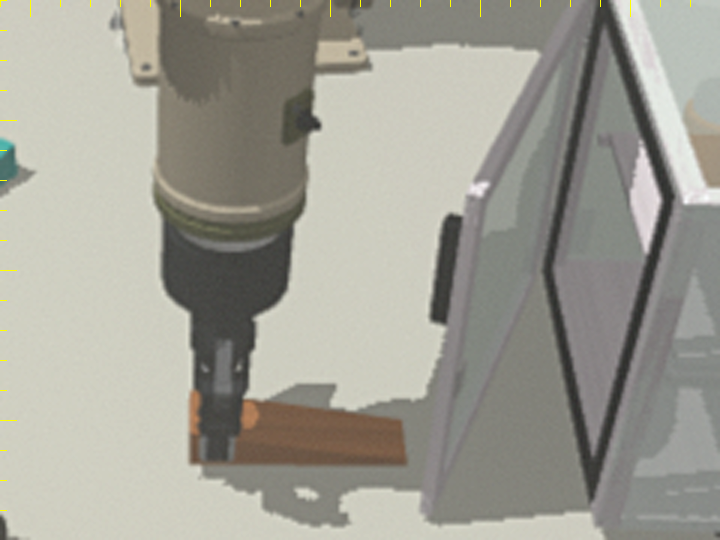

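View pics/g8.png

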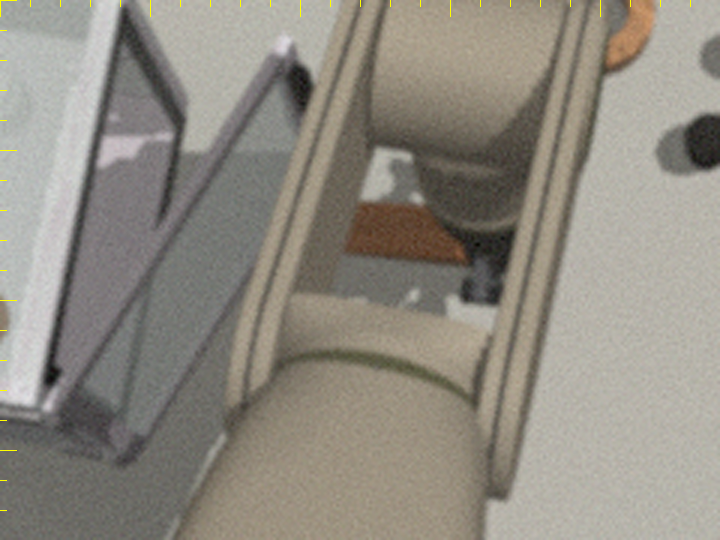

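```bash
python3 -m pendant '[[[0.1,0.15,0.1,0.25],[0.1,0.15,0.1,0.2],[0,0,0.1,0],[0,0,0.1,0],[0,0,0.1,0],[0,0,0.05,0],[0,0,0.05,0],[0,0,0.05,0],[0,0,0,0],[0,0,0,0]]]'
python3 -c "
from plan import *
print(sense()['ft_force'])
plan([(586.5,-105.8,-14.5,-10)],40)"
```

```text
time: 14.67
tool_pos: [584.8, -110.2, -14.0]
tcp_rot: [177.9, 0.1, -10.4]
ft_force: [-0.1, -0.4, -0.3]
finger_gap: 37.1
[-0.13292093 -0.43050473 -0.33017305]
from [ 584.8 -110.2  -14. ] [ 1.7788e+02  1.3000e-01 -1.0380e+01] t 14.67
[[0.04,-0.23,0.03,-0.08],[0,0,0,0],[0,0,0,0],[0,0,0,0],[0,0,0,0],[0,0,0,0],[0,0,0,0],[0,0,0,0],[0,0,0,0],[0,0,0,0]]
```

```bash
python3 -m pendant '[[[0.04,0,0,-0.08],[0,0,0.05,0],[0,0,0,0],[0,0,0,0],[0,0,0,0],[0,0,0,0],[0,0,0,0],[0,0,0,0],[0,0,0,0],[0,0,0,0]]]' 0.4
python3 - <<'E'
from plan import *
im=snapshot("scene");crop(im,270,180,430,300,5,"pics/g9.png")
im=snapshot("top");crop(im,230,170,350,260,6,"pics/g10.png")
plan([(586.5,-105.8,-14.5,-10)],40)
E
```

```text
time: 15.5
tool_pos: [586.2, -110.3, -14.8]
tcp_rot: [177.9, 0.1, -9.9]
ft_force: [-0.2, -0.6, -0.2]
finger_gap: 60.1
from [ 586.2 -110.2  -14.8] [ 1.7787e+02  8.0000e-02 -9.9300e+00] t 15.6
[[-0.02,-0.22,-0.02,0.01],[0,0,0,0],[0,0,0,0],[0,0,0,0],[0,0,0,0],[0,0,0,0],[0,0,0,0],[0,0,0,0],[0,0,0,0],[0,0,0,0]]
```

View pics/g9.png

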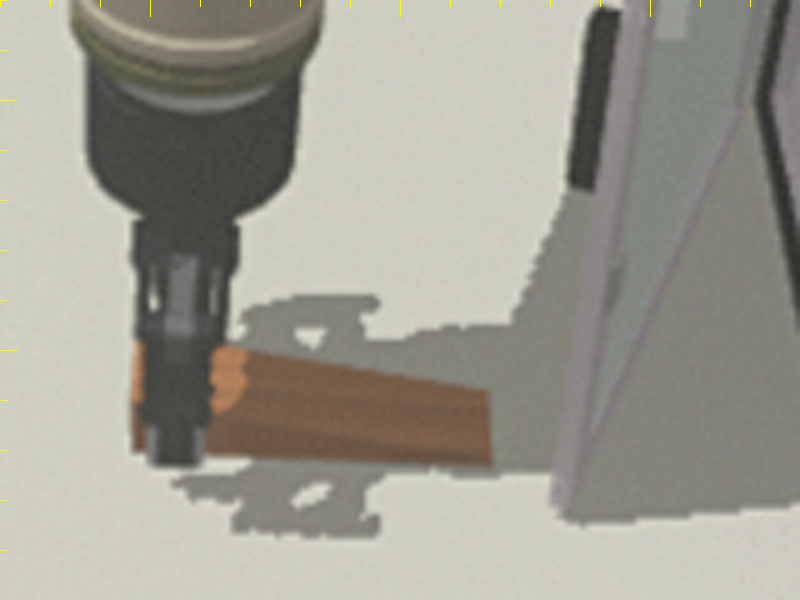

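View pics/g10.png

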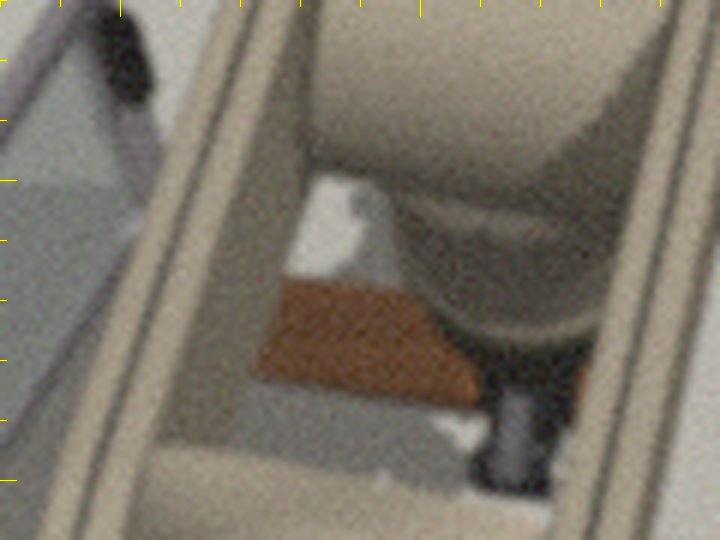

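Run:
```python
from fit import *
p,r=fit([("scene",367.8,258.2,(70,19,4)),("scene",368.4,273,(70,-19,0)),("scene",296.6,248.6,(-70,19,30)),("scene",296.6,270.4,(-70,-19,0))],[595,-56,1.39])
print(p[:2],np.degrees(p[2]),r.tolist())
q=np.array([585.2,259.5,np.radians(79.96)]);c,s=np.cos(q[2]),np.sin(q[2]);d=p[:2]-q[:2]
print("local",c*d[0]+s*d[1],-s*d[0]+c*d[1])
# expected from tcp
y=np.radians(80);print(586.2+54.5*np.cos(y),-110.2+54.5*np.sin(y))
```

```text
[596.53547621 -56.59805235] 80.99667816837832 [[-0.2, -0.3], [0.2, 0.3], [0.3, -1.5], [-0.3, 1.4]]
local -309.2812387268563 -66.26905078112581
595.6638256828478 -56.52797746083466
```

```bash
python3 -m pendant '[[[0,0,0,0],[0,0,0,0],[0,0,0,0],[0,0,0,0],[0,0,0,0],[0,0,0,0],[0,-0.1,0,0],[0,-0.2,0,0],[0,-0.2,-0.01,0],[0,-0.2,-0.01,0]]]' -1 60
python3 -m pendant '[[[0,-0.2,-0.01,0],[0,-0.2,-0.01,0],[0,-0.2,-0.01,0],[0,-0.2,-0.01,0],[0,-0.2,-0.01,0],[0,-0.2,-0.01,0],[0,-0.2,-0.01,0],[0,-0.2,-0.01,0],[0,-0.2,-0.01,0],[0,-0.1,0,0]]]'
cat > loc.py <<'E'
from fit import *
s=sense();q=np.array([585.2,259.5,np.radians(79.96)]);c,sn=np.cos(q[2]),np.sin(q[2]);d=s["tool_pos"][:2]-q[:2]
f=s["ft_force"]
print("t %.2f"%s["time"],"nose x %.1f y %.1f z %.1f"%(c*d[0]+sn*d[1]+123.5,-sn*d[0]+c*d[1],s["tool_pos"][2]),"rot",s["tcp_rot"].round(2),"F loc x %.1f y %.1f z %.1f"%(c*f[0]+sn*f[1],-sn*f[0]+c*f[1],f[2]),"gap %.1f"%s["finger_gap"])
E
python3 loc.py
```

```text
time: 16.43
tool_pos: [589.0, -96.6, -14.5]
tcp_rot: [177.8, 0.0, -10.0]
ft_force: [-0.1, -1.2, 0.2]
finger_gap: 36.6
time: 17.27
tool_pos: [596.1, -53.5, -14.5]
tcp_rot: [177.8, 0.1, -9.9]
ft_force: [-0.4, -1.6, 1.4]
finger_gap: 37.1
t 17.27 nose x -182.8 y -65.2 z -14.5 rot [ 1.7784e+02  8.0000e-02 -9.9200e+00] F loc x -1.6 y 0.1 z 1.4 gap 37.1
```

```bash
python3 -m pendant '[[[0,-0.15,-0.01,0],[0,-0.15,0,0],[0,-0.15,-0.01,0],[0,-0.15,0,0],[0,-0.15,-0.01,0],[0,-0.15,0,0],[0,-0.15,-0.01,0],[0,-0.15,0,0],[0,-0.15,-0.01,0],[0,0,0,0]]]'
python3 loc.py
python3 - <<'E'
from h import *
im=snapshot("scene");crop(im,290,110,530,290,3,"pics/h1.png")
E
```

```text
time: 18.1
tool_pos: [601.4, -24.0, -14.5]
tcp_rot: [177.8, 0.1, -9.9]
ft_force: [-0.0, -0.0, -0.8]
finger_gap: 36.5
t 18.10 nose x -152.9 y -65.4 z -14.5 rot [ 1.7784e+02  7.0000e-02 -9.9400e+00] F loc x -0.0 y -0.0 z -0.8 gap 36.5
```

View pics/h1.png

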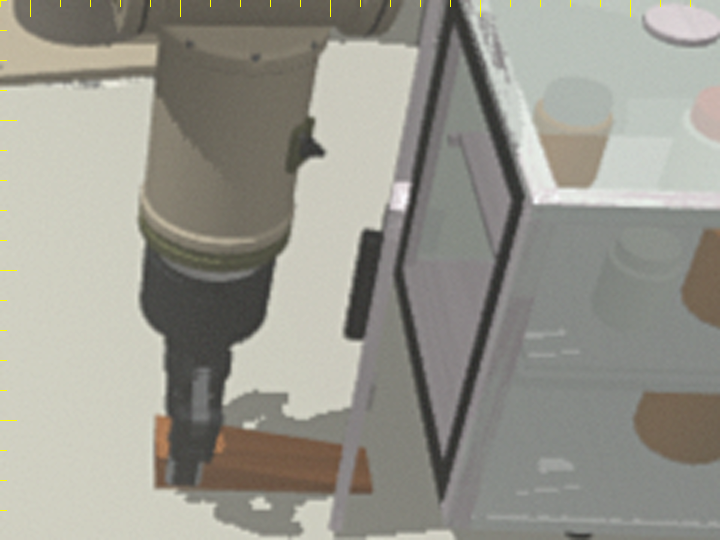

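```bash
python3 -m pendant '[[[0,-0.15,-0.01,0],[0,-0.15,0,0],[0,-0.15,-0.01,0],[0,-0.15,0,0],[0,-0.15,-0.01,0],[0,-0.15,0,0],[0,-0.15,-0.01,0],[0,-0.15,0,0],[0,-0.1,-0.01,0],[0,0,0,0]]]'
python3 loc.py; 
python3 -m pendant '[[[0,-0.1,0,0],[0,-0.1,0,0],[0,-0.1,-0.01,0],[0,-0.1,0,0],[0,-0.1,-0.01,0],[0,-0.1,0,0],[0,-0.1,-0.01,0],[0,-0.1,0,0],[0,-0.1,-0.01,0],[0,0,0,0]]]'
python3 loc.py
python3 - <<'E'
from h import *
im=snapshot("scene");crop(im,290,110,530,290,3,"pics/h2.png")
E
```

```text
time: 18.98
tool_pos: [606.6, 3.6, -14.4]
tcp_rot: [177.8, 0.0, -10.0]
ft_force: [-0.0, -1.6, -0.8]
finger_gap: 36.5
t 18.98 nose x -124.8 y -65.6 z -14.4 rot [ 1.778e+02  3.000e-02 -9.960e+00] F loc x -1.6 y -0.2 z -0.8 gap 36.5
time: 19.82
tool_pos: [609.8, 23.0, -14.4]
tcp_rot: [177.8, 0.1, -10.0]
ft_force: [1.4, -0.1, -0.5]
finger_gap: 36.7
t 19.82 nose x -105.1 y -65.4 z -14.4 rot [ 1.7779e+02  6.0000e-02 -9.9700e+00] F loc x 0.2 y -1.3 z -0.5 gap 36.7
```

View pics/h2.png

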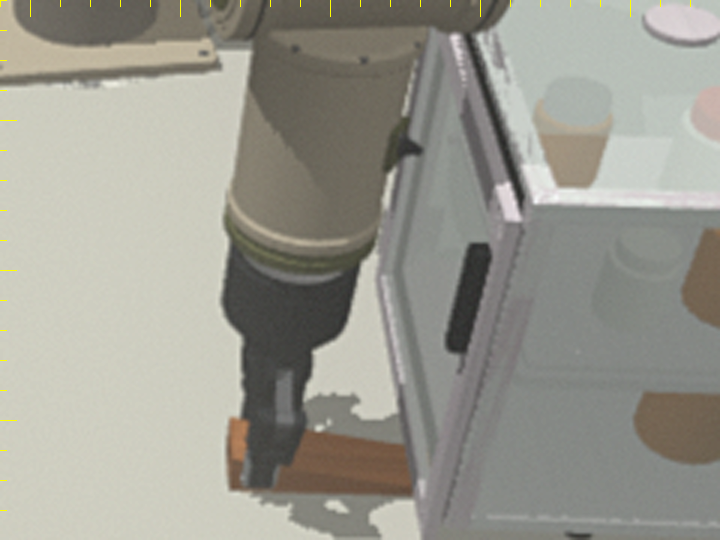

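```bash
python3 -m pendant '[[[0,-0.05,0,0],[0,-0.05,0,0],[0,-0.05,0,0],[0,-0.05,0,0],[0,-0.05,0,0],[0,0,0,0],[0,0,0,0],[0,0,0,0],[0,0,0,0],[0,0,0,0]]]'
python3 loc.py
```

```text
time: 20.7
tool_pos: [610.0, 24.5, -14.3]
tcp_rot: [177.5, 0.1, -10.0]
ft_force: [0.0, -2.0, 0.7]
finger_gap: 36.7
t 20.70 nose x -103.6 y -65.4 z -14.3 rot [ 1.775e+02  1.100e-01 -1.002e+01] F loc x -2.0 y -0.4 z 0.7 gap 36.7
```

```bash
python3 -m pendant '[[[0,-0.1,0,0],[0,-0.1,0,0],[0,0,0,0],[0,0,0,0],[0,0,0,0],[0,0,0,0],[0,0,0,0],[0,0,0,0],[0,0,0,0],[0,0,0,0]]]'
python3 loc.py
python3 - <<'E'
from h import *
im=snapshot("scene");crop(im,350,110,510,230,5,"pics/h3.png")
E
python3 loc.py
```

```text
time: 21.53
tool_pos: [610.0, 24.8, -14.3]
tcp_rot: [177.2, 0.2, -10.0]
ft_force: [-1.0, -2.5, 0.3]
finger_gap: 36.5
t 21.53 nose x -103.3 y -65.3 z -14.3 rot [ 1.7719e+02  1.6000e-01 -1.0040e+01] F loc x -2.7 y 0.5 z 0.3 gap 36.5
t 21.58 nose x -103.3 y -65.3 z -14.3 rot [ 1.7718e+02  1.6000e-01 -1.0040e+01] F loc x -2.1 y 1.2 z 1.6 gap 36.4
```

View pics/h3.png

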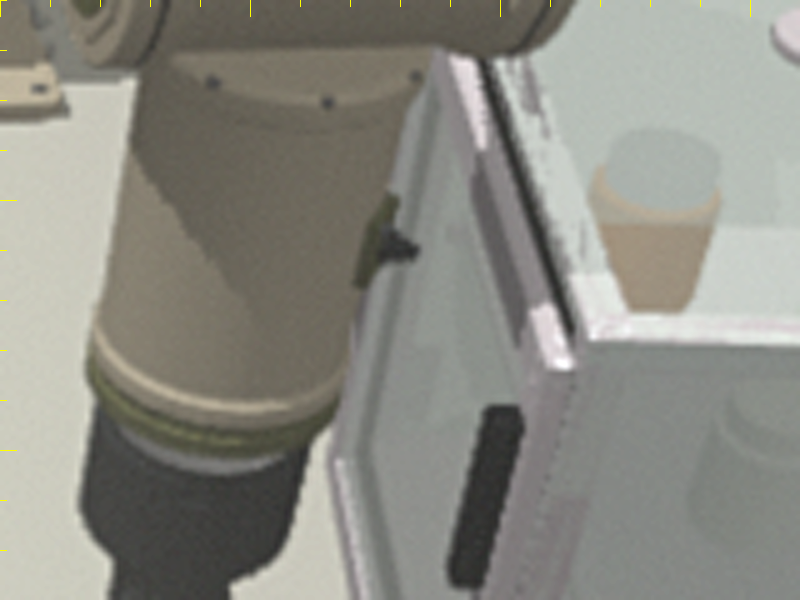

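```bash
python3 -m pendant '[[[0,0,0,0],[0,0,0,0],[0,0,0,0],[0,0,0,0],[0,0,0,0],[0,0,0,0],[0,-0.1,0,0],[0,-0.1,0,0],[0,-0.1,0,0],[0,-0.1,0,0]]]'
python3 loc.py; python3 -c "
from bench import *; print(sense()['joint_efforts'].round(1),sense()['joint_pos'].round(2))"
```

```text
time: 22.42
tool_pos: [610.0, 24.7, -14.1]
tcp_rot: [176.5, 0.3, -10.1]
ft_force: [-4.1, -10.5, 4.9]
finger_gap: 36.6
t 22.42 nose x -103.4 y -65.3 z -14.1 rot [176.5    0.26 -10.1 ] F loc x -11.0 y 2.2 z 4.9 gap 36.6
[  6.7 -61.4 -43.5   3.   -1.2   0.1] [-0.33 22.09 92.67 -3.72 66.14 11.3 ]
```

```bash
python3 - <<'E'
from fit import *
q=np.array([585.2,259.5,np.radians(79.96)])
def W(L):
    L=np.atleast_2d(L).astype(float);c,s_=np.cos(q[2]),np.sin(q[2]);return np.c_[q[0]+c*L[:,0]-s_*L[:,1],q[1]+s_*L[:,0]+c*L[:,1],L[:,2]]
im=snapshot("scene")
S=4;x0,y0,x1,y1=400,130,560,300
c=cv2.resize(im[y0:y1,x0:x1],None,fx=S,fy=S,interpolation=cv2.INTER_CUBIC); c=np.clip(c*1.5,0,255).astype(np.uint8)
for a,col in((0,(255,0,0)),(0.05,(0,255,0))):
    d=np.array([-np.sin(a),-np.cos(a)]);n=np.array([-np.cos(a),np.sin(a)])
    for w in(-4,4):
        P=[(*(np.array([-126,130])+u*d+w*n),z) for u,z in((100,262),(260,262),(260,9),(100,9))]
        uv=((proj("scene",W(P))-[x0,y0])*S).astype(int); cv2.polylines(c,[uv.reshape(-1,1,2)],False,col,1,cv2.LINE_AA)
cv2.imwrite("pics/h4.png",c[:,:,::-1])
E
python3 loc.py
```

```text
t 22.47 nose x -103.4 y -65.3 z -14.2 rot [176.49   0.27 -10.1 ] F loc x -12.3 y 2.4 z 4.6 gap 36.4
```

View pics/h4.png

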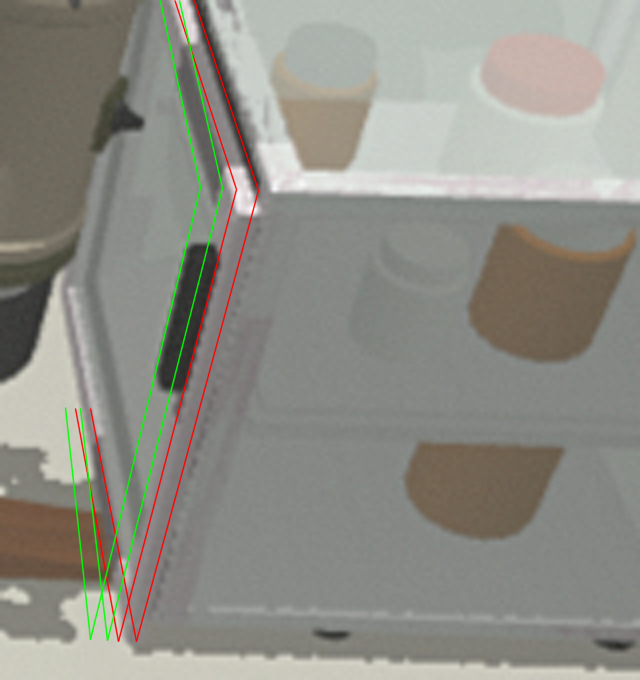

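```bash
python3 -m pendant '[[[0,0,0,0],[0,0,0,0],[0,0,0,0],[0,0,0,0],[0,0,0,0],[0,-0.1,0,0],[0,-0.12,0,0],[0,-0.12,0,0],[0,-0.12,0,0],[0,-0.12,0,0]]]'
python3 loc.py
```

```text
time: 23.3
tool_pos: [609.5, 24.3, -14.3]
tcp_rot: [175.5, 0.5, -10.2]
ft_force: [-5.2, -13.2, 4.4]
finger_gap: 36.4
t 23.30 nose x -103.9 y -64.9 z -14.3 rot [175.46   0.45 -10.17] F loc x -13.9 y 2.9 z 4.4 gap 36.4
```

```bash
python3 -m pendant '[[[0,0,0,0],[0,0,0,0],[0,0,0,0],[0,0,0,0],[0,0,0,0],[0,0,0,0],[0,0,0,0],[0,0,0,0],[0,0,0,0],[0,0,0,0]]]' 0.4
python3 loc.py
python3 - <<'E'
from h import *
im=snapshot("scene");crop(im,350,170,510,290,5,"pics/h5.png")
E
```

```text
time: 24.13
tool_pos: [609.5, 26.5, -15.0]
tcp_rot: [175.6, 0.5, -10.1]
ft_force: [0.7, 0.8, 1.3]
finger_gap: 59.9
t 24.13 nose x -101.7 y -64.5 z -15.0 rot [175.57   0.47 -10.1 ] F loc x 0.9 y -0.6 z 1.3 gap 59.9
```

View pics/h5.png

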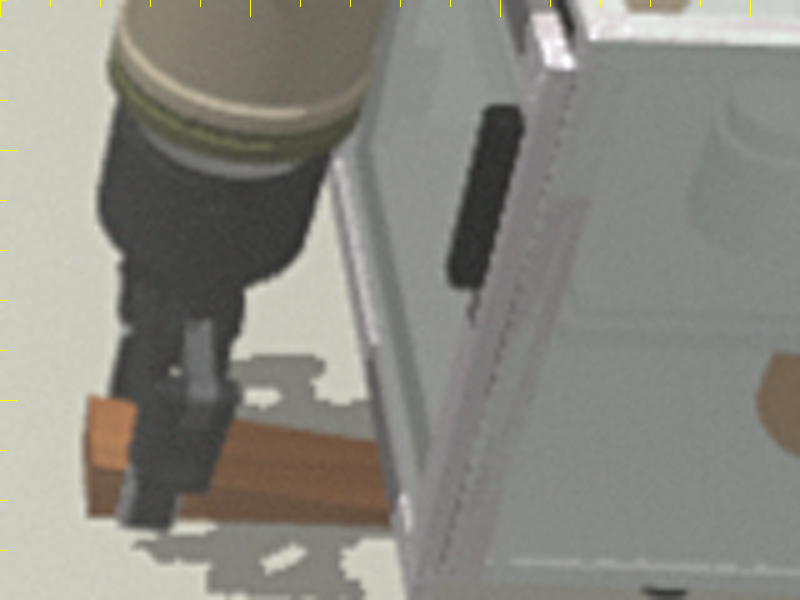

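```bash
python3 -m pendant '[[[0,0,0,0],[0,0,0,0],[0,0,0,0],[0,0,0,0],[0,0,0,0],[0,0,0,0],[0,0,0,0],[0,0,0,0],[0,0,0,0],[0,0,0,0]]]' -1 60
python3 loc.py
python3 -m pendant '[[[0,0,0,0],[0,0,0,0],[0,0,0,0],[0,0,0,0],[0,0,0,0],[0,0,0,0],[0,0,0,0],[0,-0.14,0,0],[0,-0.14,0,0],[0,-0.14,0,0]]]' 
python3 loc.py
```

```text
time: 25.02
tool_pos: [609.6, 26.5, -14.6]
tcp_rot: [175.6, 0.5, -10.1]
ft_force: [-0.8, 0.0, 1.3]
finger_gap: 36.3
t 25.02 nose x -101.6 y -64.7 z -14.6 rot [175.57   0.45 -10.09] F loc x -0.1 y 0.7 z 1.3 gap 36.3
time: 25.85
tool_pos: [609.6, 26.4, -14.6]
tcp_rot: [174.8, 0.6, -10.2]
ft_force: [-4.2, -13.0, 5.9]
finger_gap: 36.7
t 25.85 nose x -101.8 y -64.6 z -14.6 rot [174.84   0.56 -10.17] F loc x -13.6 y 1.9 z 5.9 gap 36.7
```

```bash
python3 -m pendant '[[[0,0,0,0],[0,0,0,0],[0,0,0,0],[0,0,0,0],[0,0,0,0],[0,0,0,0],[0,0,0,0],[0,-0.16,0,0],[0,-0.16,0,0],[0,-0.16,0,0]]]' 
python3 loc.py
python3 -m pendant '[[[0,0,0,0],[0,0,0,0],[0,0,0,0],[0,0,0,0],[0,0,0,0],[0,0,0,0],[0,0,0,0],[0,0,0,0],[0,0,0,0],[0,0,0,0]]]' 0.4
python3 loc.py
```

```text
time: 26.68
tool_pos: [609.3, 26.2, -14.5]
tcp_rot: [174.0, 0.7, -10.3]
ft_force: [-6.7, -14.7, 7.1]
finger_gap: 36.5
t 26.68 nose x -102.1 y -64.4 z -14.5 rot [174.01   0.71 -10.27] F loc x -15.7 y 4.0 z 7.1 gap 36.5
time: 27.52
tool_pos: [609.6, 27.0, -15.0]
tcp_rot: [174.0, 0.7, -10.3]
ft_force: [0.1, -0.3, -0.1]
finger_gap: 59.9
t 27.52 nose x -101.2 y -64.5 z -15.0 rot [174.04   0.69 -10.26] F loc x -0.3 y -0.2 z -0.1 gap 59.9
```

```bash
python3 -m pendant '[[[0,0.02,-0.2,0],[0,0.04,-0.4,0],[0,0.04,-0.4,0],[0,0.05,-0.5,0],[0,0.2,-0.5,0],[0,0.4,-0.5,0],[0,0.5,-0.5,0],[0,0.5,-0.5,0],[0,0.5,-0.5,0],[0,0.3,-0.3,0]]]' 
python3 loc.py
python3 -m pendant '[[[0,0.5,-0.3,0],[0,0.6,-0.3,0],[0,0.7,-0.3,0],[0,0.7,-0.3,0],[0,0.7,-0.3,0],[0,0.7,-0.3,0],[0,0.6,-0.2,0],[0,0.3,-0.1,0],[0,0,0,0],[0,0,0,0]]]' 
python3 loc.py
python3 - <<'E'
from h import *
im=snapshot("scene");crop(im,330,100,500,290,3,"pics/k1.png");cv2.imwrite("pics/k1f.png",im[:,:,::-1])
im=snapshot("top");crop(im,30,110,300,310,2,"pics/k2.png");cv2.imwrite("pics/k2f.png",im[:,:,::-1])
E
```

```text
time: 28.35
tool_pos: [602.9, -17.9, 86.4]
tcp_rot: [174.0, 0.6, -10.2]
ft_force: [0.7, 0.2, -0.1]
finger_gap: 59.8
t 28.35 nose x -146.5 y -65.8 z 86.4 rot [174.03   0.61 -10.18] F loc x 0.4 y -0.6 z -0.1 gap 59.8
time: 29.18
tool_pos: [584.3, -121.9, 145.3]
tcp_rot: [174.0, 0.5, -10.5]
ft_force: [0.3, 0.2, 0.5]
finger_gap: 60.0
t 29.18 nose x -252.2 y -65.6 z 145.3 rot [173.97   0.53 -10.48] F loc x 0.2 y -0.3 z 0.5 gap 60.0
```

View pics/k1.png

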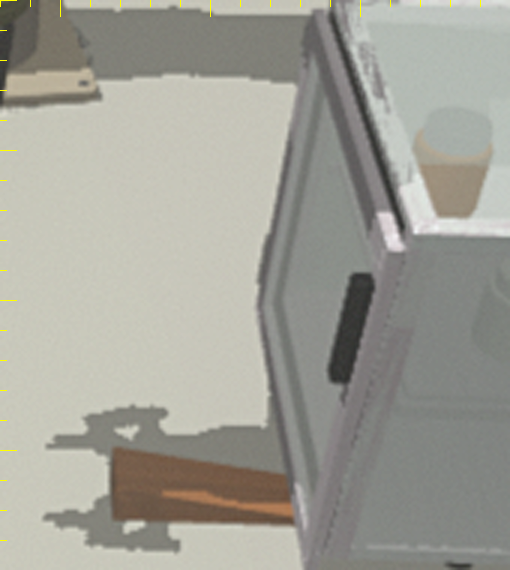

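View pics/k2f.png

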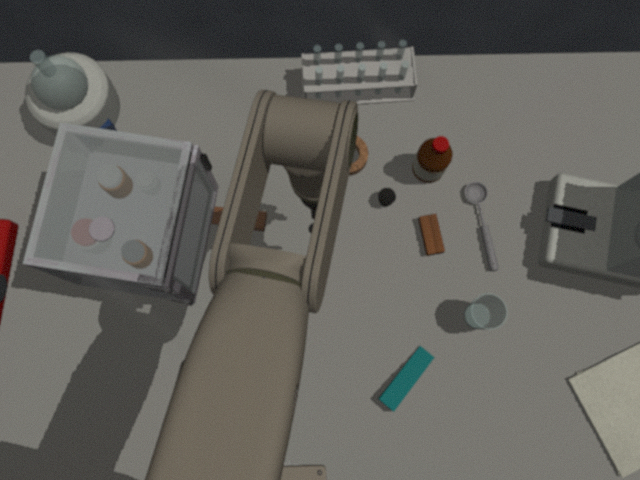

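View pics/k1f.png

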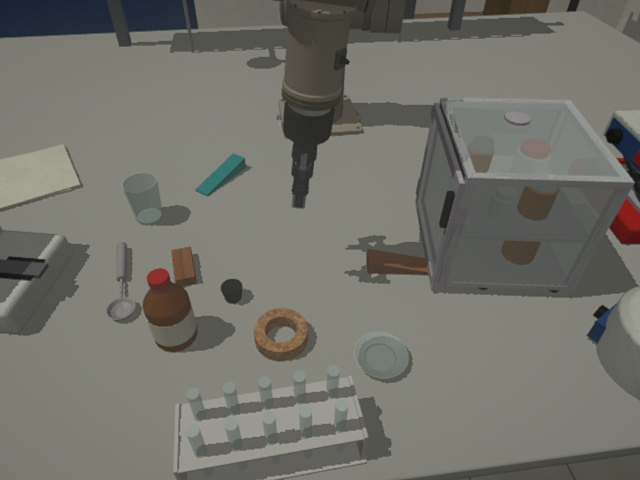

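Run:
```python
from fit import *
for dx in(-5,0,5):
  y=np.radians(80);u=np.array([np.cos(y),np.sin(y)]);n=np.array([-u[1],u[0]])
  q=np.array([585.2,259.5]);o=q+(-102+dx-70)*u-65*n
  b=o-70*u
  print(dx,proj("scene",[(*(b-19*n),0),(*(b+19*n),30),(*(b-19*n),30)]).round(1).tolist())
im=cv2.imread("pics/k1f.png")[:,:,::-1];crop(im,355,235,445,295,8,"pics/k3.png")
```

```text
-5 [[364.5, 273.2], [364.9, 248.4], [365.7, 262.4]]
0 [[367.1, 273.3], [367.5, 248.5], [368.4, 262.5]]
5 [[369.7, 273.4], [370.0, 248.6], [371.0, 262.5]]
```

View pics/k3.png

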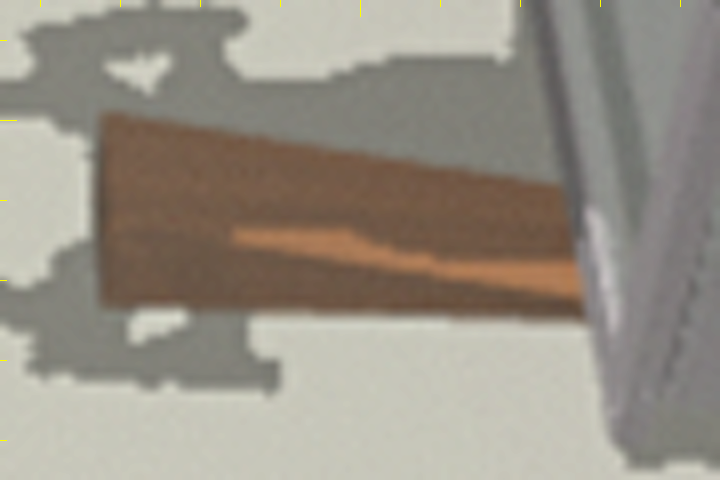

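```bash
python3 -c "
from bench import *
print(sense()['time']); print(hand_in())"
```

```text
29.2833
the job is handed in; nothing more can be done
None
```

The door is shut and the wooden wedge is jammed under its free half. I handed in at 29.3 s, with the gripper open and the arm clear of everything.

**What I did:** I gripped the wedge across its butt and set it down square in front of the door. I then regripped it and slid it in thin end first until the door closed and the force rose. Next came a few short pushes, reading about 11, 14, 13.6 and finally 15.7 N along the cabinet's x, and then I let go.

**Last checks:**
- **Wedge position:** in the pictures after retreating, it lies flat on the bench and square to the front, at cabinet y of about −65 mm. The nose is about 28 mm behind the shut door's outer face.
- **Firmness:** the wedge did not move in the last pushes, and the wedge and door stayed put when I opened the gripper.
- **Door:** it matched the 0° outline at its lower edge. Its top edge sat a little lower than my outline, because I had assumed the door was as tall as the cabinet.
- **Other things on the bench:** they look unmoved.

**What went wrong or disagreed:**
- **Height reading:** the fingertips were about 20 mm higher than the reported TCP height. My first grasp therefore closed on top of the wedge and shifted it a millimetre or two before I regripped lower.
- **Wrong direction:** my first carry move went about 45 mm away from the cabinet, clear of everything, and I turned it round.
- **Tool tilt:** it grew to about 6° during the pushes, and the last one also read about 7 N upward and 4 N sideways. Force is only read at the end of each move, so a brief higher peak would not have shown.

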